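Catch pan home, discharge flap held open

TASK

Get the coffee bean cooler ready to empty: first, with its discharge flap still shut, slide the steel catch pan over the bench under the chute until it sits fully home, square against both the back stop and the side stop. Then open the spring-shut flap by its ball lever to 50 degrees (give or take 5) and hold it there: finish while still holding the lever, with the pan still home. Do not disturb the jar, bowl and can standing about.

Things in the scene. Friction and masses are not known exactly. Their poses are not given: they have to be found in the camera images.
- pan: Loose open steel catch pan on the bench, about 0.5 kg (slides with 3 to 12 N), 110 mm (its x) x 150 mm (its y) x 45 mm high, walls 4 mm; origin at the centre of its underside, z up. From its front wall (-x face) a wooden block grip, 18 mm wide (y) and 26 mm high (12 to 38 mm above the bench), sticks out from 54 to 116 mm from the origin along -x.
- pan_grip (a point): Point in the pan's wooden grip to pinch across its 18 mm width (fingers closing along the pan's y): 90 mm from the pan's origin along its -x, 26 mm above the bench. Axes as the pan's.
- pan_home (a point): Point on the bench, fixed to the cooler: where the pan's origin lies when the pan is fully home, its axes parallel to this point's. Aluminium bars 25 mm high are the stops: the back stop's face is 55 mm from here along +x (it spans y -91 to +75 mm), the side stop's face 75 mm from here along -y (it spans x -40 to +55 mm). So the pan is pushed towards +x and -y.
- cooler: Fixed bean cooler; origin on the bench below the flap's hinge, 20 mm from pan_home along +x, axes as pan_home's, +x towards the drum. Its open round steel drum, 260 mm across, rim 210 mm high, is centred 205 mm along +x. The chute, 104 mm wide (y), runs from x = 0 to the drum, underside 115 mm and roof 192 mm above the bench.
- flap_hinge (a point): Middle of the flap's horizontal hinge shaft at the top of the chute's mouth, 185 mm above the bench, 20 mm from pan_home along +x. Axes as pan_home's; the hinge axis is y.
- lever_ball (a point): Centre of the 26 mm black ball on the flap's lever (10 mm round rod), 95 mm from the hinge axis. Flap shut: the lever stands up, leaning 20 degrees from vertical to -x of flap_hinge. Opening tips the ball over the top to +x (to the drum): at 50 degrees open it leans 30 degrees to +x. Pinched from above along the hinge axis, the ball pivots between the fingers; or push the lever.
- flap (a joint): Opening angle of the flap in rad: 0 shut (hanging straight down over the chute's mouth), growing as the ball goes towards the drum and the flap's lower edge swings out; end stop at 1.2. 50 degrees is 0.873. A spring and the flap's weight shut it when let go: about 2 N at the ball to start opening, about 5 N at 50 degrees.
- jar: Bystander: glass storage jar with steel cap, 70 mm across, 100 mm high; origin under its centre. Leave alone.
- bowl: Bystander: white cupping bowl, 90 mm across, 55 mm high; origin under its centre. Leave alone.
- can: Bystander: aluminium can, 64 mm across, 90 mm high; origin under its centre. Leave alone.
Things that resemble listed ones, but are neither listed nor needed, are in the scene too. Of the things shaped like the pan, the steel one is meant.

How it is judged:
By the outcome, as a careful person would: the job done as asked, in the order asked, and still so for the second after the job is handed in, while the arm keeps its last pose, push and grip.
It also fails if it takes over 51 s, if anything falls off the work surface, if the arm or the gripper's body presses on something with over 40 N, if the wrist force passes 120 N, or if a joint passes its speed limit or range.

ROBOT

A 6-joint arm with a two-finger parallel gripper is mounted at the origin on the work surface. World frame = base frame: x ahead of the robot, y to its left, z up, the work surface at z = 0. Lengths are in m, angles in rad, forces in N, time in s.
With the tool pointing down it reaches from about 0.35 to 0.775 m from the base axis. Payload 7.3 kg.
Tool frame: the origin (TCP) lies at the centre of the arm's flange, where the gripper is bolted on; the fingertips stand 178 mm ahead of it and the grasp point (between the pads) lies 159 mm ahead of it; z points along the fingers, y is the line along which they close (so a half turn about z gives the same grasp; the last joint's range is limited). The gripper opens to 92 mm and grips with 3 to 60 N. Pads are 19 mm wide; open, the fingers measure 130 mm over their backs; the gripper's body (75 mm by 190 mm) begins 47 mm behind the grasp point.
Start: joints at [1.193, 0.342, 1.524, -0, 1.275, -0.146], TCP at [0.121, 0.511, 0.405] pointing down, gripper open.
Joint ranges: [-2.53, 2.53], [-0.77, 2.02], [0.04, 2.7], [-1, 4.14], [0.28, 2.66], [-3.11, 3.11]. Speed limits (rad/s): [2.57, 2.57, 3.14, 3.14, 3.14, 3.14].

INTERFACE

Orientations are given as [roll, pitch, yaw] about the fixed x, y, z axes, in that order (R = Rz(yaw) Ry(pitch) Rx(roll)).
In Python, from cell import telemetry, vision, ticket gives the robot as it stands.
- The arm moves only by the shell command python3 -m crank 'ROWS' [FORCE]. ROWS is JSON, a list of rows, each a list of 5 numbers: the gripper command: -1 is shut, 1 is fully open, values between are in proportion, then the shift along the tool's x, y, z in mm, then the turn about the tool's z in rad. In form: [[fingers, dx, dy, dz, roll], ...]. A call has 1 to 12 rows; each row is the pose to reach, as a shift and turn from the pose commanded when the call began, along the tool's axes at that moment; what a row does not reach only later rows make up. A row lasts 1/12 s, in which the tool goes at most 41.7 mm and 7.16 degrees, less where a joint would pass 70% of its speed; a pose out of reach is approached as far as the arm can. A call with a gripper value outside its range is refused whole. The fingers move at their own pace and stop on an object; FORCE is the grip in N (left out, the last holds). Time passes only in rows, so rows that repeat a pose let the fingers close. It gives the time, the measured TCP pose, the force, the opening and the grip force at its end, in the units of the state.
- telemetry.observe(): the state, without advancing time (a new reading comes with each control period).
- vision.read_camera(name): name is "scene" or "top" or "wrist"; returns (picture, depth): 480x640x3 uint8, red, green, blue; 480x640 float32, m along the optical axis (not along the pixel's ray), 0 where there is no reading.
- vision.get_calibration(name): a dict with "camera_matrix" (3x3 intrinsics, pixels), "rvec" (rotation vector, rad) and "tvec" (3), from world to camera coordinates, as OpenCV has them. Camera axes: x right, y down, z forward; pixel columns grow to the right and rows downward; lengths in m; the calibration is good to about 2 mm. A picture is of the moment at which its call begins: read the wrist's pose just before it. get_calibration takes no time and is no camera call; for the wrist camera it gives the pose at the moment of the call.
- ticket.hand_in(): hands the job in; it is judged then, once.
The state is a dict: "time": time; "qpos": joint angles; "qvel": joint speeds; "joint_efforts": joint torques, N m; "tool_pos": TCP position; "tool_rot": TCP orientation; "contact_force": force on the tool from outside, world axes, zero at the start; "torque": the same for the moment, N m; "opening": finger opening in m; "grip_force": force on a finger pad.
Only numpy, scipy, OpenCV 4.12 (cv2) and the standard library are available. Lean on these libraries where they do the work, as an engineer would, in place of code of your own. Each camera call takes 0.05 s, during which the arm holds its last target. There are 200 camera calls.

## Working session

There is one attempt and no reset: what is moved stays moved. The work goes in short steps, Python scripts to look and compute and a shell command to move; the robot and the scene stay as the last step left them, time stands still between calls to the robot, and variables do not carry over. Pictures are saved under pics/ and viewed, at most 10 in all, crops included, and the job is handed in when it is done.

```bash
mkdir -p pics; ls
python3 - <<'E'
from cell import telemetry, vision
import cv2,numpy as np
s=telemetry.observe(); print(s)
a=[]
for n in("scene","top"):
    p,d=vision.read_camera(n); np.savez(f"pics/{n}.npz",p=p,d=d)
    cv2.imwrite(f"pics/{n}1.png",p[:,:,::-1]); c=vision.get_calibration(n); print(n,c)
E
```

```text
pics
{'time': 0.0, 'qpos': array([ 1.19298113e+00,  3.42734115e-01,  1.52503539e+00,  2.93561333e-05,
        1.27539489e+00, -1.46012216e-01]), 'qvel': array([-0.00121001, -0.0003692 ,  0.00108123, -0.00134377, -0.00066988,
        0.00032689]), 'joint_efforts': array([-2.93070188e-04, -4.31248283e+01, -2.44217795e+01,  7.16986391e-02,
        5.60808205e-02, -1.54386389e-04]), 'tool_pos': array([0.12053905, 0.51083352, 0.40403242]), 'tool_rot': array([-3.14004173e+00, -2.56450061e-04,  2.90978090e+00]), 'contact_force': array([ 0.15309911, -0.46526729,  0.25882909]), 'torque': array([ 0.00551446, -0.01628706, -0.04751126]), 'grip_force': 0.0, 'opening': 0.09193839068516974}
scene {'camera_matrix': array([[575.23936244,   0.        , 327.71858552],
       [  0.        , 575.23936244, 240.93735572],
       [  0.        ,   0.        ,   1.        ]]), 'rvec': array([ 1.00409765,  2.33892253, -1.17585542]), 'tvec': array([ 0.3611085 , -0.11625383,  1.97008373])}
top {'camera_matrix': array([[497.17958206,   0.        , 321.90980306],
       [  0.        , 497.17958206, 236.00758586],
       [  0.        ,   0.        ,   1.        ]]), 'rvec': array([ 2.10182912, -2.12458428,  0.23065458]), 'tvec': array([0.04134947, 0.59126755, 1.32202519])}
```

View pics/top1.png

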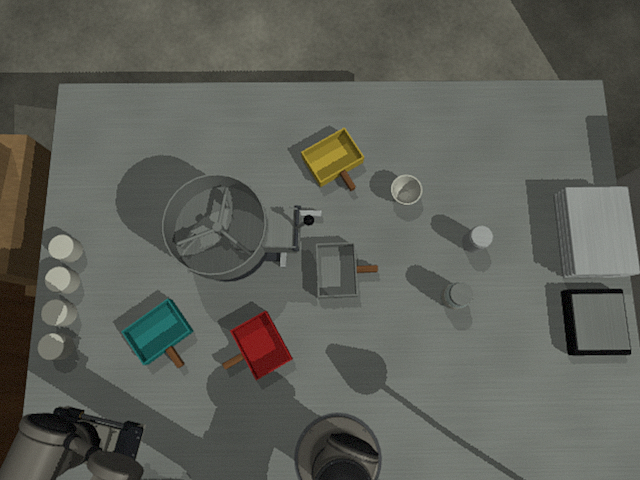

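View pics/scene1.png

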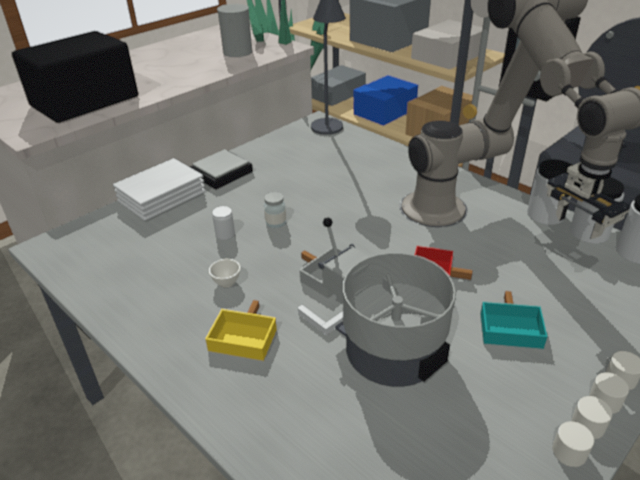

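Candidates for the pan in the top view: grey steel (337,270), yellow (333,158), red (262,345), teal (157,332). The steel one at (337,270), with its grip at (368,268), fits the description. The drum is at (215,228), the ball at (309,220), and the jar, can and bowl are at (458,295), (480,238) and (406,190).

```bash
cat > h.py <<'E'
import numpy as np, cv2
from cell import telemetry, vision
def cloud(d,c):
    K=c["camera_matrix"];R=cv2.Rodrigues(c["rvec"])[0];t=c["tvec"]
    v,u=np.indices(d.shape); 
    P=np.stack([(u-K[0,2])/K[0,0]*d,(v-K[1,2])/K[1,1]*d,d],-1)
    W=(P-t)@R; W[d==0]=np.nan; return W
def plane(uv,z,c):
    K=c["camera_matrix"];R=cv2.Rodrigues(c["rvec"])[0];t=c["tvec"]
    uv=np.atleast_2d(uv).astype(float); r=np.c_[uv,np.ones(len(uv))]@np.linalg.inv(K).T@R; o=-R.T@t
    return o+r*((z-o[2])/r[:,2])[:,None]
def proj(X,c): return cv2.projectPoints(np.atleast_2d(X).astype(float),c["rvec"],c["tvec"],c["camera_matrix"],None)[0][:,0]
E
python3 - <<'E'
from h import *
f=np.load("pics/top.npz");p,d=f["p"],f["d"];c=vision.get_calibration("top");W=cloud(d,c);z=W[...,2]
print("bench z",np.nanmedian(z[380:400,400:420]))
crop=p[170:320,150:400]; 
cv2.imwrite("pics/crop.png",cv2.resize(crop,(800,480),interpolation=cv2.INTER_CUBIC)[:,:,::-1])
u0=150;v0=170
m=np.zeros_like(z,bool); m[170:285,155:272]=1
rim=W[m&(z>.195)&(z<.225)]
x,y=rim[:,0],rim[:,1]; A=np.c_[2*x,2*y,np.ones(len(x))]; s=np.linalg.lstsq(A,x*x+y*y,rcond=None)[0]
print("drum",s[:2],np.sqrt(s[2]+s[0]**2+s[1]**2),len(x))
m=np.zeros_like(z,bool); m[232:305,310:385]=1
pm=m&(z>.035)&(z<.055); r=cv2.minAreaRect(W[pm][:,:2].astype(np.float32)); print("pan rim",r,pm.sum())
g=np.zeros_like(z,bool); g[255:285,358:385]=1
hsv=cv2.cvtColor(p,cv2.COLOR_RGB2HSV); w=g&(hsv[...,1]>90); v,u=np.nonzero(w); print("grip px",u.mean(),v.mean(),len(u),u.min(),u.max(),v.min(),v.max(), cv2.minAreaRect(W[w][:,:2].astype(np.float32)), np.nanmedian(z[w]))
k=np.zeros_like(z,bool);k[205:235,295:325]=1;k&=hsv[...,2]<45; v,u=np.nonzero(k);print("ball px",u.mean(),v.mean(),len(u),np.nanmedian(W[k],0),np.nanmax(z[k]))
# height map around stops
np.set_printoptions(linewidth=250)
print((z[200:270:3,262:330:3]*1000).round())
for n,(u,v) in dict(jar=(458,295),can=(480,238),bowl=(406,190)).items(): print(n,plane((u,v),.08,c))
E
```

```text
bench z 0.00026394276084675775
drum [0.59432532 0.30535385] 0.12739612161818523 882
pan rim ((0.5009395480155945, -0.03323930501937866), (0.15074440836906433, 0.17055338621139526), 1.8560718297958374) 414
grip px 367.3076923076923 268.5076923076923 130 358 377 265 272 ((0.506935715675354, -0.09145992994308472), (0.013181091286242008, 0.059503961354494095), 18.790607452392578) 0.037937608042916064
ball px 306.020202020202 219.41414141414143 99 [0.58503519 0.07112447 0.283474  ] 0.2898624668641353
[[ -3.   2.  -1.   2.   0.   1.   2.  -0.  -2.  -1.  -3.  -1.   4.   1.   0.   2.  -5.  -2.   1.   0.   3.   2.  -3.]
 [  2.  -1.  -1.  -1.  -4.   1.   2.   0.  -6.   5.  -1.   4.  -0.  -3.   3.  -7.  -4.  -5.   1.  -2.   0.   2.   3.]
 [214.  -1.  -3.  -0.   0.   1.  -4.   4.  -1.   3.  -1. 196. 194.  -4.   2.  -2.   2.  -3.  -3.  -1.  -1.   2.  -1.]
 [210. 190. 188. 193. 192. 188. 192. 193. 193. 192. 192. 195. 188.  -1.   2.   3.  -4.  -2.   2.  -1.   3.  -2.  -4.]
 [114. 190. 191. 192. 188. 192. 191. 193. 193. 190. 189. 186. 186.  20.  31.  25.  28.  27.  23.  32.  -2.   6.  -0.]
 [113. 20
[... 1666 characters left out ...]
10.  11.  29.  22.  -2.   2.  -6.   1.   0.  -1.   3.  -1.   8.   2.  44.   3.   2.  11.   5.]
 [ 30.  15.  13.   8.  13.  10.  22.  20.  -1.  -3.   6.  -1.  -6.  -4.   0.   4.  -4.   2.  48.   9.  -0.   5.   9.]
 [  9.   2.  -5.   4.  -3.   0.  29.  26.  -1.   2.  -0.   5.   2.  -2.   2.   0.  -2.   5.  42.   8.   3.  -2.  -1.]
 [  2.  -3.   0.  -0.   0.   2.  23.  28.  -1.  -1.  -6.  -0.  -1.   1.  -2.   5.   3.   3.  47.   8.   5.   7.   3.]
 [ -2.  -0.   5.  -4.   1.   2.  -1.   3.   2.  -2.   2.  -1.   2.  -1.   6.   1.   2.  -2.  -4.   5.   5.  -3.   4.]]
jar [[ 0.4222665  -0.32836259  0.08      ]]
can [[ 0.57789388 -0.39972209  0.08      ]]
bowl [[ 0.71756848 -0.20239191  0.08      ]]
```

View pics/crop.png

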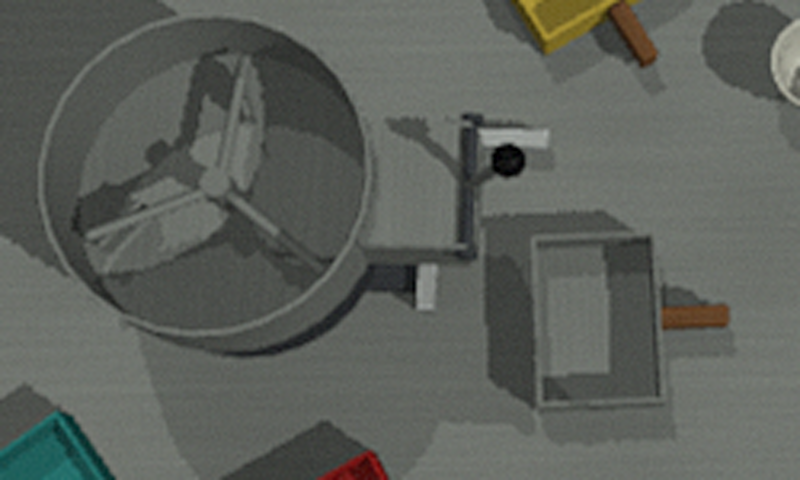

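The crop confirms the steel pan (rim corners about (532,237), (652,236), (662,402), (541,406)), with its grip pointing right at (695,316). The ball is at (508,160), and the stops are at (515,138) and (427,287).

Run:
```python
from h import *
f=np.load("pics/top.npz");p,d=f["p"],f["d"];c=vision.get_calibration("top");W=cloud(d,c);z=W[...,2]
hsv=cv2.cvtColor(p,cv2.COLOR_RGB2HSV)
def px(cx,cy): return np.array([150+cx*250/800-.5+.5*250/800, 170+cy*150/480-.5+.5*150/480])
C=np.array([plane(px(*q),.045,c)[0,:2] for q in[(532,237),(653,235),(664,402),(540,406)]])
print("pan corners",C.round(4).tolist(),"ctr",C.mean(0),[np.linalg.norm(C[i]-C[i-1]).round(4) for i in range(4)])
print("yaw of pan x",[np.degrees(np.arctan2(*(a-b)[::-1])).round(1) for a,b in((C[0],C[1]),(C[3],C[2]))], "pan y", [np.degrees(np.arctan2(*(a-b)[::-1])).round(1)+90 for a,b in((C[3],C[0]),(C[2],C[1]))])
g=plane(np.array([px(664,316),px(729,316)]),.038,c); print("grip",g.round(4).tolist(),np.degrees(np.arctan2(*(g[0]-g[1])[1::-1])))
m=np.zeros(z.shape,np.uint8); m[200:270,270:330]=1; m=(m>0)&(z>.013)&(z<.04)&(hsv[...,2]>110)
n,l,st,ce=cv2.connectedComponentsWithStats(m.astype(np.uint8))
for i in range(1,n):
    if st[i,4]>25:
        v,u=np.nonzero(l==i); print("stop",st[i].tolist(),cv2.minAreaRect(plane(np.c_[u,v],.025,c)[:,:2].astype(np.float32)))
s=plane(np.array([px(469,116),px(467,256)]),.192,c); print("shaft",s.round(4).tolist(),np.degrees(np.arctan2(*(s[1]-s[0])[1::-1]))+90-0)
m=np.zeros(z.shape,bool);m[200:260,268:305]=1;m&=(z>.17)&(z<.205);print("chute",cv2.minAreaRect(W[m][:,:2].astype(np.float32)))
k=np.zeros_like(m);k[212:228,300:318]=1;k&=hsv[...,2]<40;v,u=np.nonzero(k);print("ball",plane((u.mean(),v.mean()),.274,c),len(u))
# ball in scene
f=np.load("pics/scene.npz");q=f["p"];cs=vision.get_calibration("scene");hs=q.max(2);k=np.zeros(hs.shape,bool);k[212:232,316:340]=1;k&=hs<40;v,u=np.nonzero(k);print("ball scene",u.mean(),v.mean(),len(u))
P1=cs["camera_matrix"]@np.c_[cv2.Rodrigues(cs["rvec"])[0],cs["tvec"]];P0=c["camera_matrix"]@np.c_[cv2.Rodrigues(c["rvec"])[0],c["tvec"]]
k=np.zeros_like(m);k[212:228,300:318]=1;k&=hsv[...,2]<40;b=np.nonzero(k)
X=cv2.triangulatePoints(P0,P1,np.array([[b[1].mean()],[b[0].mean()]]),np.array([[u.mean()],[v.mean()]]));print((X[:3]/X[3]).T)
```

```text
pan corners [[0.5734, 0.052], [0.5741, -0.0544], [0.4277, -0.0602], [0.4254, 0.0464]] ctr [ 0.50014227 -0.00406686] [np.float64(0.1481), np.float64(0.1064), np.float64(0.1466), np.float64(0.1067)]
yaw of pan x [np.float64(90.4), np.float64(91.2)] pan y [np.float64(-87.80000000000001), np.float64(-87.69999999999999)]
grip [[0.5032, -0.0627, 0.038], [0.5026, -0.1196, 0.038]] 89.39606159056846
stop [300, 211, 21, 6, 103] ((0.6665403842926025, 0.06835858523845673), (0.05784028396010399, 0.014919393695890903), 89.43429565429688)
stop [280, 253, 6, 14, 78] ((0.5328258275985718, 0.14705243706703186), (0.03743922710418701, 0.014160077087581158), 0.2390119582414627)
shaft [[0.6431, 0.1006, 0.192], [0.5297, 0.1023, 0.192]] 269.1789430927082
chute ((0.5877189040184021, 0.13472339510917664), (0.08212584257125854, 0.11641084402799606), 87.27313232421875)
ball [[0.58586515 0.06835808 0.274     ]] 80
ball scene 327.15555555555557 222.04444444444445 45
[[0.58641964 0.06815309 0.27257312]]
```

Measured: pan centre ≈ (0.500, −0.004), yaw ≈ 91.5°, grip point ≈ (0.503, −0.094). Cooler yaw is ≈ 89.3°, the hinge is at (0.586, 0.101) and home at ≈ (0.586, 0.081). Now moving over the grip.

```bash
cat >> h.py <<'E'
def to(x,y,z,yawdeg):
    s=telemetry.observe(); from scipy.spatial.transform import Rotation as Ro
    R=Ro.from_euler("xyz",s["tool_rot"]).as_matrix(); D=R.T@(np.array([x,y,z])-s["tool_pos"])*1000
    r=-np.radians(yawdeg)+s["tool_rot"][2]; r=(r+np.pi)%(2*np.pi)-np.pi
    print("t",round(s["time"],2),"pos",s["tool_pos"].round(4),"yaw",np.degrees(s["tool_rot"][2]).round(2),"F",s["contact_force"].round(1),"-> move",D.round(1),"roll",round(r,3))
E
python3 -m crank '[[1,-267,-174,0,0.125],[1,-267,-174,0,0.25],[1,-267,-174,0,0.375],[1,-267,-174,0,0.5],[1,-267,-174,0,0.625],[1,-267,-174,0,0.75],[1,-267,-174,0,0.87],[1,-267,-174,0,1.0],[1,-511,-501,30,1.12],[1,-511,-501,30,1.24],[1,-511,-501,30,1.31],[1,-511,-501,30,1.31]]'
python3 -c "
from h import *
to(.503,-.094,.285,91.5)"
```

```text
time: 1.1
tool_pos: [0.4068, 0.1259, 0.3922]
tool_rot: [-3.141, -0.0, 1.596]
contact_force: [1.7, 0.1, 0.2]
opening: 0.0919
grip_force: 0.0
t 1.1 pos [0.4068 0.1259 0.3922] yaw 91.45 F [1.7 0.1 0.2] -> move [-222.3   90.6  107.2] roll -0.001
```

```bash
python3 -m crank '[[1,-222,91,107,0],[1,-222,91,107,0],[1,-222,91,107,0],[1,-222,91,107,0],[1,-222,91,107,0],[1,-222,91,107,0],[1,-222,91,107,0],[1,-222,91,107,0]]'
python3 - <<'E'
from h import *
to(.503,-.094,.185,91.5)
c=vision.get_calibration("wrist");p,d=vision.read_camera("wrist");np.savez("pics/w1.npz",p=p,d=d)
h=cv2.cvtColor(p,cv2.COLOR_RGB2HSV);k=((h[...,0]<18)&(h[...,1]>100)&(h[...,2]>40)).astype(np.uint8)
n,l,st,ce=cv2.connectedComponentsWithStats(k)
for i in range(1,n):
    if st[i,4]>400:
        v,u=np.nonzero(l==i); print(st[i],cv2.minAreaRect(plane(np.c_[u,v],.038,c)[:,:2].astype(np.float32)))
cv2.imwrite("pics/w1.png",p[:,:,::-1])
E
```

```text
time: 1.77
tool_pos: [0.5044, -0.094, 0.2835]
tool_rot: [-3.139, -0.001, 1.596]
contact_force: [-0.5, -0.4, -0.9]
opening: 0.0914
grip_force: 0.0
t 1.77 pos [ 0.5044 -0.094   0.2835] yaw 91.45 F [-0.5 -0.4 -0.9] -> move [-0.1 -1.1 98.5] roll -0.001
[ 304  194   31   98 2972] ((0.5030924677848816, -0.0889885425567627), (0.016920529305934906, 0.05736790597438812), 2.012129545211792)
```

View pics/w1.png

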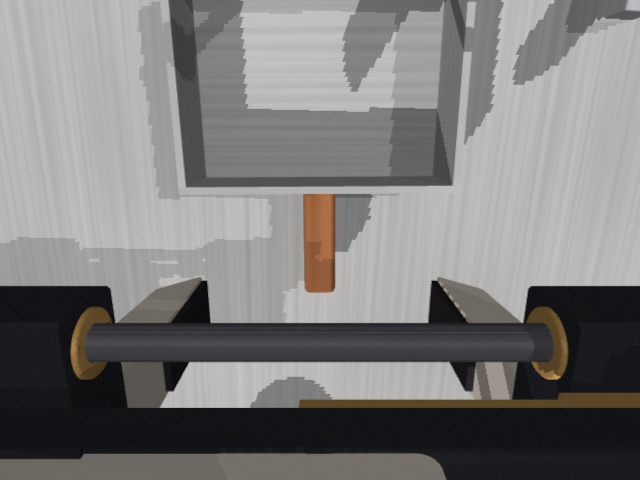

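The wrist view shows the grip at (319,243), between the open fingers, with the steel pan behind it. Descending and pinching.

```bash
python3 -m crank '[[1,2,-1,40,-0.01],[1,2,-1,75,-0.01],[1,2,-1,98,-0.01],[1,2,-1,98,-0.01],[-1,2,-1,98,-0.01],[-1,2,-1,98,-0.01],[-1,2,-1,98,-0.01],[-1,2,-1,98,-0.01],[-1,2,-1,98,-0.01],[-1,2,-1,98,-0.01],[-1,2,-1,98,-0.01],[-1,2,-1,98,-0.01]]' 30
python3 -c "
from h import *
to(.575,-.030,.185,89.3)"
```

```text
time: 2.82
tool_pos: [0.503, -0.0895, 0.1877]
tool_rot: [3.141, 0.0, 1.61]
contact_force: [1.3, 0.1, -0.1]
opening: 0.0431
grip_force: 0.0
t 2.82 pos [ 0.503  -0.0895  0.1877] yaw 92.23 F [ 1.3  0.1 -0.1] -> move [56.7 74.3  2.7] roll 0.051
```

```bash
python3 -m crank '[[-1,0,0,2,0],[-1,0,0,2,0],[-1,0,0,2,0],[-1,0,0,2,0],[-1,0,0,2,0],[-1,0,0,2,0],[-1,0,0,2,0]]' 30
python3 -c "
from h import *
to(.578,-.030,.185,89.3)"
```

```text
time: 3.4
tool_pos: [0.503, -0.0895, 0.1854]
tool_rot: [-3.141, -0.0, 1.61]
contact_force: [1.2, -0.9, -2.3]
opening: 0.0181
grip_force: 29.9
t 3.4 pos [ 0.503  -0.0895  0.1854] yaw 92.23 F [ 1.2 -0.9 -2.3] -> move [56.5 77.3  0.4] roll 0.051
```

```bash
python3 -m crank '[[-1,4,7,0,0],[-1,10,14,0,0.01],[-1,16,22,0,0.02],[-1,22,30,0,0.03],[-1,29,38,0,0.04],[-1,36,46,0,0.05],[-1,43,54,0,0.05],[-1,50,62,0,0.05],[-1,56,69,0,0.05],[-1,61,74,0,0.05],[-1,64,75,0,0.05],[-1,64,75,0,0.05]]'
python3 - <<'E'
from h import *
to(.585,-.007,.185,89.3)
c=vision.get_calibration("top");p,d=vision.read_camera("top");np.savez("pics/t2.npz",p=p,d=d)
cv2.imwrite("pics/t2.png",cv2.resize(p[170:320,220:420],(800,600),interpolation=cv2.INTER_CUBIC)[:,:,::-1])
E
```

```text
time: 4.4
tool_pos: [0.5757, -0.0218, 0.1854]
tool_rot: [3.141, -0.0, 1.56]
contact_force: [0.8, 0.8, -2.6]
opening: 0.0177
grip_force: 29.9
t 4.4 pos [ 0.5757 -0.0218  0.1854] yaw 89.4 F [ 0.8  0.8 -2.6] -> move [14.9  9.2  0.4] roll 0.002
```

View pics/t2.png

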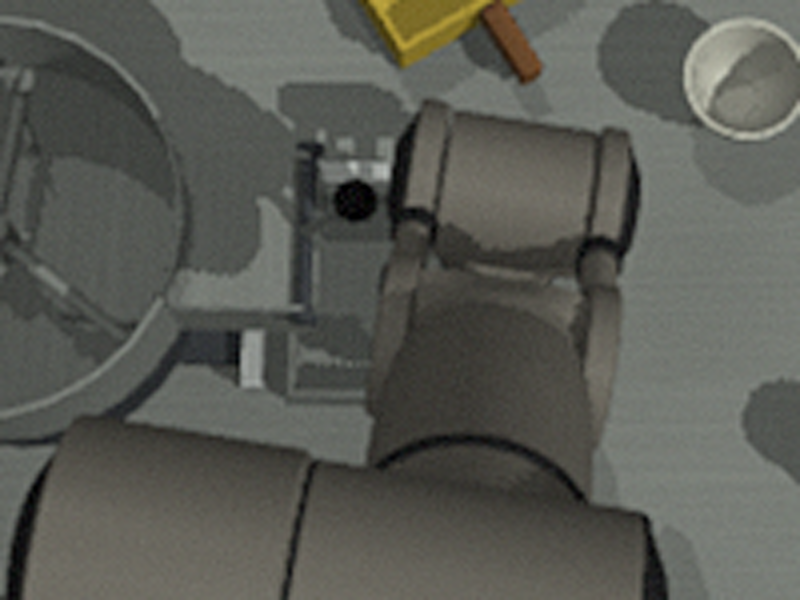

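The pan's left wall is at about (292,350), near the back stop at (252,358). The wrist link's left end at (395,190) is close to the ball at (355,200), so I'm checking the clearance.

Run:
```python
from h import *
f=np.load("pics/t2.npz");p,d=f["p"],f["d"];c=vision.get_calibration("top");W=cloud(d,c)
np.set_printoptions(linewidth=220)
for v in(212,220,226,230,236):
    print(v,[tuple((W[v,u,1:]*1000).round().astype(int)) if d[v,u]>0 else None for u in range(304,330,2)])
# scene view crop
p,d=vision.read_camera("scene");np.savez("pics/s2.npz",p=p,d=d)
cv2.imwrite("pics/s2.png",cv2.resize(p[120:320,220:480],(780,600),interpolation=cv2.INTER_CUBIC)[:,:,::-1])
W=cloud(d,vision.get_calibration("scene"))
m=(W[...,0]>.5)&(W[...,0]<.68)&(W[...,2]>.22)&(W[...,2]<.42)&(W[...,1]<.05)&(W[...,1]>-.1)
q=W[m]
for a in np.arange(.22,.42,.02):
    s=q[(q[:,2]>=a)&(q[:,2]<a+.02)]
    if len(s): print(a.round(2),len(s),"ymax",np.percentile(s[:,1],[95,99]).round(3),"x",s[:,0].min().round(3),s[:,0].max().round(3))
```

```text
212 [(np.int64(86), np.int64(25)), (np.int64(80), np.int64(25)), (np.int64(74), np.int64(32)), (np.int64(68), np.int64(19)), (np.int64(63), np.int64(21)), (np.int64(57), np.int64(29)), (np.int64(51), np.int64(25)), (np.int64(45), np.int64(352)), (np.int64(41), np.int64(355)), (np.int64(37), np.int64(374)), (np.int64(32), np.int64(372)), (np.int64(28), np.int64(372)), (np.int64(24), np.int64(371))]
220 [(np.int64(78), np.int64(282)), (np.int64(74), np.int64(289)), (np.int64(69), np.int64(286)), (np.int64(64), np.int64(285)), (np.int64(60), np.int64(285)), (np.int64(57), np.int64(25)), (np.int64(50), np.int64(335)), (np.int64(45), np.int64(348)), (np.int64(41), np.int64(360)), (np.int64(37), np.int64(367)), (np.int64(32), np.int64(363)), (np.int64(28), np.int64(366)), (np.int64(23), np.int64(348))]
226 [(np.int64(86), np.int64(8)), (np.int64(81), np.int64(7)), (np.int64(75), np.int64(1)), (np.int64(69), np.int64(3)), (np.int64(63), np.int64(4)), (np.int64(57), np.int64(5)), (np.int64(51), np.int64(6)), (np.int64(46), np.int64(368)), (np.int64(41), np.int64(368)), (np.int64(37), np.int6
[... 599 characters left out ...]
(69), np.int64(2)), (np.int64(63), np.int64(1)), (np.int64(58), np.int64(2)), (np.int64(50), np.int64(448)), (np.int64(46), np.int64(450)), (np.int64(42), np.int64(454)), (np.int64(38), np.int64(451)), (np.int64(34), np.int64(445)), (np.int64(23), np.int64(1)), (np.int64(17), np.int64(9))]
0.22 174 ymax [0.015 0.017] x 0.554 0.619
0.24 191 ymax [0.015 0.017] x 0.552 0.618
0.26 117 ymax [0.013 0.016] x 0.566 0.62
0.28 174 ymax [0.04  0.042] x 0.549 0.621
0.3 242 ymax [0.048 0.048] x 0.542 0.631
0.32 397 ymax [0.048 0.049] x 0.544 0.633
0.34 556 ymax [0.045 0.048] x 0.528 0.63
0.36 743 ymax [0.043 0.047] x 0.501 0.62
0.38 155 ymax [0.049 0.05 ] x 0.5 0.545
0.4 86 ymax [0.049 0.05 ] x 0.5 0.524
```

View pics/s2.png

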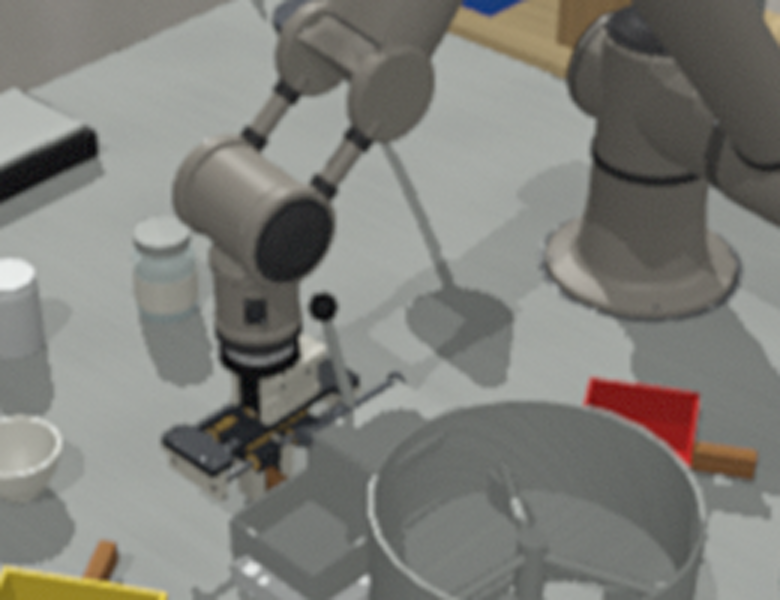

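The wrist link's end face is at y≈0.049 with its underside at z≈0.283, so another 15 mm at this height could touch the ball (top at z≈0.286). I'll regrip 15 mm higher and 10 mm further out on the handle.

```bash
python3 -m crank '[[-0.3,0,0,0,0],[-0.3,0,0,0,0],[-0.3,0,0,0,0],[-0.3,-5,0,-8,0],[-0.3,-10,0,-15,0],[-0.3,-10,0,-15,0],[-1,-10,0,-15,0],[-1,-10,0,-15,0],[-1,-10,0,-15,0],[-1,-10,0,-15,0],[-1,-10,0,-15,0],[-1,-10,0,-15,0]]' 35
python3 -c "
from h import *
to(.585,-.017,.200,89.3)"
```

```text
time: 5.5
tool_pos: [0.5753, -0.0326, 0.2005]
tool_rot: [-3.141, 0.0, 1.56]
contact_force: [-1.4, -0.6, 1.0]
opening: 0.0177
grip_force: 35.0
t 5.5 pos [ 0.5753 -0.0326  0.2005] yaw 89.38 F [-1.4 -0.6  1. ] -> move [15.7  9.6  0.5] roll 0.001
```

```bash
python3 -m crank '[[-1,3,1,0,0],[-1,6,2,0,0],[-1,9,3,0,0],[-1,12,4,0,0],[-1,14,4,0,0],[-1,14,4,0,0]]'
python3 -c "
from h import *
to(.585,-.017,.200,89.3)"
```

```text
time: 6.0
tool_pos: [0.5796, -0.018, 0.2005]
tool_rot: [3.141, -0.001, 1.56]
contact_force: [1.1, 0.5, 0.4]
opening: 0.0176
grip_force: 35.0
t 6.0 pos [ 0.5796 -0.018   0.2005] yaw 89.39 F [1.1 0.5 0.4] -> move [1.  5.4 0.5] roll 0.002
```

```bash
python3 -m crank '[[-1,1,0,0,0],[-1,2,0,0,0],[-1,2,0,0,0]]' | grep -E "pos|force"
python3 -m crank '[[-1,1,0,0,0],[-1,2,0,0,0],[-1,2,0,0,0]]' | grep -E "pos|force"
python3 -m crank '[[-1,0,1,0,0],[-1,0,2,0,0],[-1,0,3,0,0],[-1,0,3,0,0]]' | grep -E "pos|force|rot"
```

```text
tool_pos: [0.5795, -0.0165, 0.2005]
contact_force: [1.1, -1.9, 1.1]
grip_force: 35.0
tool_pos: [0.5792, -0.0158, 0.2005]
contact_force: [-2.0, -9.0, 2.6]
grip_force: 35.0
tool_pos: [0.5811, -0.0163, 0.2005]
tool_rot: [-3.136, 0.002, 1.56]
contact_force: [-9.1, -10.3, 5.4]
grip_force: 35.0
```

```bash
python3 -m crank '[[-1,0,1,0,0],[-1,0,2,0,0],[-1,0,2,0,0]]' | grep -E "pos|force|rot"
python3 -m crank '[[-1,0,1,0,0],[-1,0,2,0,0],[-1,0,2,0,0]]' | grep -E "pos|force|rot"
```

```text
tool_pos: [0.5825, -0.0166, 0.2004]
tool_rot: [-3.134, 0.003, 1.561]
contact_force: [-13.0, -12.8, 9.2]
grip_force: 35.1
tool_pos: [0.5839, -0.017, 0.2004]
tool_rot: [-3.132, 0.004, 1.562]
contact_force: [-15.3, -16.6, 11.1]
grip_force: 35.2
```

Run:
```python
from h import *
p,d=vision.read_camera("wrist");c=vision.get_calibration("wrist");np.savez("pics/w2.npz",p=p,d=d)
t,e=vision.read_camera("top");np.savez("pics/t3.npz",p=t,d=e)
a=cv2.resize(p,(480,360)); b=cv2.resize(t[195:285,270:350],(320,360),interpolation=cv2.INTER_CUBIC)
cv2.imwrite("pics/w2.png",np.hstack([a,b])[:,:,::-1])
```

```text
(no output)
```

View pics/w2.png

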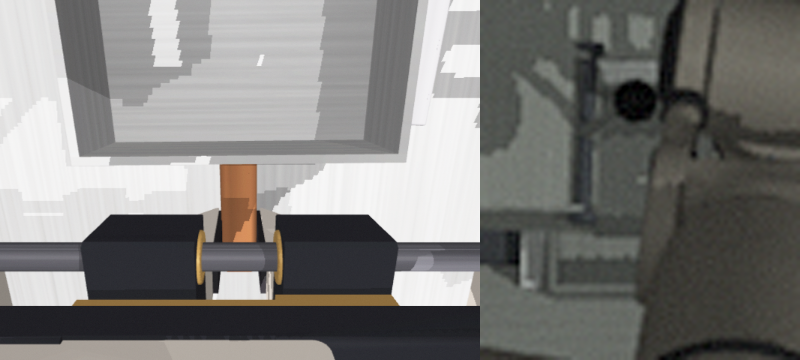

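The pan looks hard against the back stop in the top crop (right panel, around (545,260)). In the wrist panel the side stop shows just right of the pan wall at about (430,100). Measuring the gap and the squareness.

Run:
```python
from h import *
f=np.load("pics/w2.npz");p,d=f["p"],f["d"];c=vision.get_calibration("wrist");W=cloud(d,c);z=W[...,2]
print("F",telemetry.observe()["contact_force"].round(1))
ok=np.zeros(z.shape,bool); ok[:222]=1
rim=ok&(z>.040)&(z<.049); st=ok&(z>.021)&(z<.029)&(W[...,0]>.63)
R=W[rim]; 
# front outer edge & right outer edge
x=np.arange(.53,.64,.005); fe=[np.percentile(R[(R[:,0]>a)&(R[:,0]<a+.005),1],3) for a in x]; k=np.polyfit(x,fe,1); print("front edge y at .585",np.polyval(k,.585),"yaw",90+np.degrees(np.arctan(k[0])))
y=np.arange(.03,R[:,1].max()-.005,.005);
re=[np.percentile(R[(R[:,1]>a)&(R[:,1]<a+.005)&(R[:,0]>.63),0],97) for a in y]; le=[np.percentile(R[(R[:,1]>a)&(R[:,1]<a+.005)&(R[:,0]<.54),0],3) for a in y]
print("y",y.round(3)); print("right",np.round(re,4)); print("left",np.round(le,4))
S=W[st]; print(len(S)); 
for a in y:
    s=S[(S[:,1]>a)&(S[:,1]<a+.005),0]
    if len(s)>3: print(a.round(3),len(s),np.percentile(s,[3,50,97]).round(4))
# pixel row profile
np.set_printoptions(linewidth=250)
for v in(20,80,120): print(v,[(u,round(float(W[v,u,0])*1000),round(float(z[v,u])*1000)) for u in range(520,612,6) if d[v,u]>0])
```

```text
F [-15.5 -15.7  12.4]
front edge y at .585 0.02291412599577602 yaw 90.15709688215215
y [0.03  0.035 0.04  0.045 0.05  0.055 0.06  0.065 0.07  0.075 0.08  0.085]
right [0.6562 0.6562 0.6562 0.6562 0.6561 0.656  0.656  0.6561 0.6561 0.6561
 0.656  0.6561]
left [0.5064 0.5062 0.5063 0.5062 0.5062 0.5061 0.5062 0.5062 0.5063 0.5063
 0.5062 0.5062]
6227
0.03 132 [0.6517 0.6522 0.6527]
0.035 284 [0.6518 0.6675 0.6739]
0.04 402 [0.6518 0.6688 0.674 ]
0.045 435 [0.6518 0.6689 0.6741]
0.05 464 [0.6518 0.669  0.6744]
0.055 464 [0.6518 0.6689 0.6746]
0.06 503 [0.6518 0.6692 0.6749]
0.065 531 [0.6518 0.6693 0.675 ]
0.07 542 [0.6517 0.6694 0.6752]
0.075 574 [0.6516 0.6694 0.6755]
0.08 612 [0.6517 0.6697 0.6756]
0.085 628 [0.6517 0.6697 0.6759]
20 [(520, 652, 21), (526, 652, 25), (532, 652, 30), (538, 653, 32), (544, 651, 38), (550, 651, 42), (556, 652, 44), (562, 654, 43), (568, 656, 44), (574, 669, 23), (580, 671, 23), (586, 672, 24), (592, 674, 24), (598, 692, -2), (604, 694, -2), (610, 697, -2)]
80 [(520, 652, 25), (526, 652, 30), (532, 652, 34), (538, 652, 38), (544, 652, 42), (550, 654, 42), (556, 655, 43), (562, 667, 24), (568, 670, 23), (574, 672, 23), (580, 674, 23), (586, 691, -2), (592, 693, -2), (598, 696, -2), (604, 698, -2), (610, 700, -1)]
120 [(520, 652, 28), (526, 652, 33), (532, 651, 39), (538, 652, 41), (544, 653, 43), (550, 654, 44), (556, 667, 24), (562, 669, 24), (568, 672, 23), (574, 674, 23), (580, 691, -1), (586, 694, -2), (592, 696, -2), (598, 698, -1), (604, 702, -3), (610, 704, -2)]
```

Run:
```python
from h import *
f=np.load("pics/w2.npz");p,d=f["p"],f["d"];c=vision.get_calibration("wrist");W=cloud(d,c);z=W[...,2]
m=(z>.021)&(z<.029)&(W[...,0]>.662);E=[]
for v in range(0,150):
    u=np.nonzero(m[v])[0]
    if len(u)>5: E.append([*W[v,u.max(),:2],*W[v,u.min(),:2],u.min(),u.max()])
E=np.array(E)
for a,n in((0,"outer"),(2,"inner vis")):
    k=np.polyfit(E[:,a+1],E[:,a],1);print(n,"yaw",90-np.degrees(np.arctan(k[0])),"x at y=.08",np.polyval(k,.08),"resid",np.std(E[:,a]-np.polyval(k,E[:,a+1])))
print("stop end y",np.nanmin(W[m][:,1]))
to(.585,-.017,.2,87.8)
```

```text
outer yaw 87.30029756190183 x at y=.08 0.6757968952985094 resid 0.00039898532490882546
inner vis yaw 90.12202924446285 x at y=.08 0.6670188455088684 resid 0.00042700156149728496
stop end y 0.03688646007486039
t 7.43 pos [ 0.5839 -0.017   0.2004] yaw 89.47 F [-15.5 -15.7  12.4] -> move [-0.   1.1  0.4] roll 0.029
```

The side stop's outer edge gives a cooler yaw of about 87.5°, while the pan sits at 90.1°, so it isn't square and has a gap of about 4 mm. I'll back off slightly, turn 2.6°, then seat it again.

```bash
python3 -m crank '[[-1,-2,-2,0,0],[-1,-4,-3,0,0.01],[-1,-4,-3,0,0.02],[-1,-4,-3,0,0.03],[-1,-4,-3,0,0.045],[-1,-4,-3,0,0.045],[-1,-4,-3,0,0.045]]' | grep -E "pos|force|rot"
python3 -m crank '[[-1,1,0,0,0],[-1,2,0,0,0],[-1,3,0,0,0],[-1,3,0,0,0]]' | grep -E "pos|force|rot"
cat > m.py <<'E'
from h import *
p,d=vision.read_camera("wrist");c=vision.get_calibration("wrist");W=cloud(d,c);z=W[...,2];z[222:]=np.nan
def line(a,b,n): k=np.polyfit(b,a,1);r=a-np.polyval(k,b);g=abs(r)<2*r.std()+1e-4;k=np.polyfit(b[g],a[g],1);print(n,"yaw",round(90-np.degrees(np.arctan(k[0])),2),"x at y=.05,.08",np.polyval(k,[.05,.08]).round(4));return k
m=(z>.021)&(z<.029)&(W[...,0]>.662);rm=(z>.040)&(z<.050)
for n,mm,fn in(("stop outer",m,max),("pan right",rm&(W[...,0]>.62),max),("pan left",rm&(W[...,0]<.55),min)):
    P=[W[v,fn(np.nonzero(mm[v])[0])] for v in range(0,190) if mm[v].sum()>5];P=np.array(P);line(P[:,0],P[:,1],n)
P=np.array([W[max(np.nonzero(rm[:,u])[0]),u] for u in range(150,500) if rm[:,u].sum()>3]);k=np.polyfit(P[:,0],P[:,1],1);print("pan front yaw",round(90+np.degrees(np.arctan(k[0])),2),"y at .58",np.polyval(k,.58).round(4))
to(.585,-.017,.2,87.5)
E
python3 m.py
```

```text
tool_pos: [0.5829, -0.0182, 0.2004]
tool_rot: [-3.139, 0.0, 1.516]
contact_force: [-6.0, 0.2, 4.9]
grip_force: 35.4
tool_pos: [0.5826, -0.0165, 0.2004]
tool_rot: [-3.137, 0.002, 1.516]
contact_force: [-9.4, -7.9, 8.2]
grip_force: 35.2
stop outer yaw 87.3 x at y=.05,.08 [0.6745 0.6759]
pan right yaw 87.31 x at y=.05,.08 [0.6589 0.6603]
pan left yaw 87.51 x at y=.05,.08 [0.5091 0.5104]
pan front yaw 87.48 y at .58 0.0238
t 8.4 pos [ 0.5826 -0.0165  0.2004] yaw 86.84 F [-9.2 -7.6  7.2] -> move [-0.3  2.5  0.4] roll -0.012
```

```bash
python3 -m crank '[[-1,1,1,0,0],[-1,1,2,0,0],[-1,1,3,0,0],[-1,1,3,0,0]]' | grep -E "pos|force|rot"
python3 m.py
```

```text
tool_pos: [0.5839, -0.0163, 0.2002]
tool_rot: [-3.131, 0.003, 1.516]
contact_force: [-19.0, -11.4, 15.0]
grip_force: 35.2
stop outer yaw 87.2 x at y=.05,.08 [0.6744 0.6759]
pan right yaw 87.55 x at y=.05,.08 [0.6589 0.6602]
pan left yaw 87.67 x at y=.05,.08 [0.5091 0.5103]
pan front yaw 87.53 y at .58 0.0238
t 8.78 pos [ 0.5839 -0.0163  0.2002] yaw 86.85 F [-20.1 -12.6  14.4] -> move [-0.6  1.2  0.2] roll -0.011
```

The side is seated: the pan doesn't move as the force rises. Now testing the back stop with the side push eased.

```bash
python3 -m crank '[[-1,0,-1,0,0],[-1,0,-3,0,0],[-1,2,-3,0,0],[-1,3,-3,0,0],[-1,3,-3,0,0]]' | grep -E "pos|force|rot"
python3 m.py
```

```text
tool_pos: [0.5827, -0.0137, 0.2004]
tool_rot: [-3.137, 0.004, 1.516]
contact_force: [-9.6, -15.2, 7.3]
grip_force: 35.1
stop outer yaw 87.31 x at y=.05,.08 [0.6745 0.6759]
pan right yaw 87.36 x at y=.05,.08 [0.6588 0.6602]
pan left yaw 87.66 x at y=.05,.08 [0.5091 0.5103]
pan front yaw 87.47 y at .58 0.0261
t 9.25 pos [ 0.5827 -0.0138  0.2004] yaw 86.84 F [-10.  -14.6   7.9] -> move [-3.1  2.4  0.4] roll -0.012
```

The pan moved 2.3 mm further, so it isn't on the back stop yet. Continuing.

```bash
python3 -m crank '[[-1,1,0,0,0],[-1,2,0,0,0],[-1,3,0,0,0],[-1,3,0,0,0]]' | grep -E "pos|force|rot"
python3 m.py|tail -2
python3 -m crank '[[-1,1,0,0,0],[-1,2,0,0,0],[-1,2,0,0,0]]' | grep -E "pos|force|rot"
python3 m.py|tail -4
```

```text
tool_pos: [0.5828, -0.0129, 0.2004]
tool_rot: [-3.137, 0.008, 1.516]
contact_force: [-12.7, -28.1, 7.5]
grip_force: 35.1
pan front yaw 87.49 y at .58 0.0261
t 9.63 pos [ 0.5828 -0.013   0.2004] yaw 86.84 F [-11.2 -26.6   6.4] -> move [-3.9  2.4  0.4] roll -0.012
tool_pos: [0.5829, -0.0124, 0.2004]
tool_rot: [-3.137, 0.01, 1.516]
contact_force: [-12.7, -35.6, 5.7]
grip_force: 35.1
pan right yaw 87.31 x at y=.05,.08 [0.6589 0.6603]
pan left yaw 87.38 x at y=.05,.08 [0.509  0.5104]
pan front yaw 87.49 y at .58 0.0262
t 9.93 pos [ 0.5829 -0.0124  0.2004] yaw 86.84 F [-12.5 -34.2   6.5] -> move [-4.5  2.3  0.4] roll -0.012
```

The pan is seated on both stops: it doesn't move at 35 N on the back or 19 N on the side, and its yaw matches the stop's. I'll unload, release, rise clear and check it.

```bash
python3 -m crank '[[-1,-2,0,0,0],[-1,-4,0,0,0],[-1,-4,0,0,0],[0,-4,0,0,0],[0,-4,0,0,0],[0,-4,0,0,0],[0,-4,0,0,0],[0,-4,0,0,0],[0,-4,0,-10,0],[0,-6,0,-30,0],[0,-15,0,-50,0],[0,-25,0,-70,0]]' | grep -E "pos|force|rot|open"
python3 m.py
python3 -c "
from h import *
to(.58,-.045,.52,87.4)"
```

```text
tool_pos: [0.5828, -0.0312, 0.2719]
tool_rot: [3.141, -0.0, 1.516]
contact_force: [0.5, 0.1, 0.1]
opening: 0.0461
grip_force: 0.0
stop outer yaw 143.49 x at y=.05,.08 [0.7099 0.6694]
pan right yaw 87.51 x at y=.05,.08 [0.6616 0.6629]
pan left yaw 87.44 x at y=.05,.08 [0.512  0.5133]
pan front yaw 88.21 y at .58 0.0223
t 10.98 pos [ 0.5839 -0.0332  0.2763] yaw 86.8 F [ 1.7 -1.8  2.4] -> move [16.4 -0.4 76.2] roll -0.012
t 10.98 pos [ 0.5839 -0.0332  0.2763] yaw 86.8 F [ 1.7 -1.8  2.4] -> move [ -12.4   -1.4 -243.7] roll -0.011
```

```bash
python3 -m crank '[[0.4,-12,-1,-40,-0.01],[0.4,-12,-1,-80,-0.01],[0.4,-12,-1,-80,-0.01],[0.4,-12,-1,-80,-0.01],[0.4,-12,-1,-80,-0.01]]' | grep -E "pos|force|rot|open"
python3 - <<'E'
from h import *
p,d=vision.read_camera("wrist");c=vision.get_calibration("wrist");W=cloud(d,c);z=W[...,2];np.savez("pics/w4.npz",p=p,d=d)
x,y=W[...,0],W[...,1]
a=cv2.resize(p,(640,480)); cv2.imwrite("pics/w4.png",a[:,:,::-1])
m=(z>.018)&(z<.032)&(x>.655)&(x<.69)&(y>.03)&(y<.14);rm=(z>.039)&(z<.052)&(x>.48)&(x<.68)&(y<.15)&(y>.0)
def fit(P,ax,n):
    P=np.array(P);a,b=P[:,ax],P[:,1-ax];g=np.ones(len(a),bool)
    for _ in range(4): k=np.polyfit(b[g],a[g],1);r=a-np.polyval(k,b);g=abs(r)<2*r[g].std()+2e-4
    print(n,"slope deg",np.degrees(np.arctan(k[0])).round(2),"at .06/.585",np.polyval(k,.06 if ax==0 else .585).round(4),g.sum())
fit([W[v,np.nonzero(m[v])[0].max()] for v in range(480) if m[v].sum()>4],0,"stop outer")
fit([W[v,np.nonzero(m[v])[0].min()] for v in range(480) if m[v].sum()>4],0,"stop inner vis")
fit([W[v,np.nonzero(rm[v]&(x[v]>.63))[0].max()] for v in range(480) if (rm[v]&(x[v]>.63)).sum()>3],0,"pan right")
fit([W[np.nonzero(rm[:,u])[0].max(),u] for u in range(640) if rm[:,u].sum()>2],1,"pan front")
to(.58,-.045,.52,87.4)
E
```

```text
tool_pos: [0.5808, -0.0433, 0.3507]
tool_rot: [3.141, -0.0, 1.525]
contact_force: [-0.2, -0.3, -0.5]
opening: 0.0638
grip_force: 0.0
stop outer slope deg 2.53 at .06/.585 0.674 103
stop inner vis slope deg -9.21 at .06/.585 0.6605 102
pan right slope deg 2.55 at .06/.585 0.6584 126
pan front slope deg -2.59 at .06/.585 0.026 224
t 11.45 pos [ 0.5807 -0.0433  0.3498] yaw 87.38 F [ 0.6 -0.2  0.4] -> move [  -1.7   -0.9 -170.2] roll -0.0
```

View pics/w4.png

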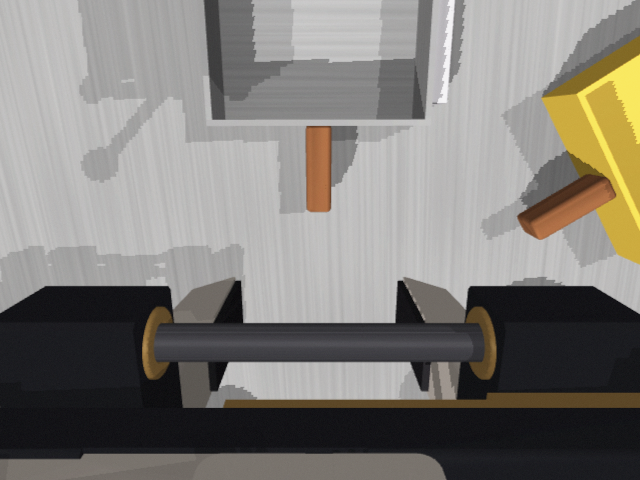

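The pan is square with the stop (2.55° against 2.53°) and unmoved after release, with its front corners at (208,122) and (428,122). Next, over the ball.

```bash
python3 -m crank '[[0.4,0,0,-40,0],[0.4,0,0,-80,0],[0.4,0,0,-120,0],[0.4,0,0,-160,0],[0.4,0,0,-170,0],[0.4,40,0,-170,0],[0.4,80,0,-170,0],[0.4,112,0,-170,0],[0.4,112,0,-170,0],[0.4,112,0,-170,0],[0.4,112,0,-170,0]]' | grep -E "pos|force|rot|open"
python3 - <<'E'
from h import *
to(.5855,.0684,.433,87.4)
p,d=vision.read_camera("wrist");c=vision.get_calibration("wrist");W=cloud(d,c);np.savez("pics/w5.npz",p=p,d=d)
m=(W[...,2]>.262)&(W[...,2]<.3)&(p.max(2)<80)&(np.hypot(W[...,0]-.585,W[...,1]-.068)<.04)
v,u=np.nonzero(m);print(len(u), u.mean() if len(u) else 0,v.mean() if len(u) else 0)
if len(u): print(W[m].min(0),W[m].max(0),plane((u.mean(),v.mean()),.274,c)); print(proj([.5855,.0684,.274],c))
E
```

```text
tool_pos: [0.5864, 0.0682, 0.5192]
tool_rot: [-3.139, 0.001, 1.525]
contact_force: [0.0, 0.5, 0.0]
opening: 0.0643
grip_force: 0.0
t 12.37 pos [0.5864 0.0682 0.5192] yaw 87.4 F [0.  0.5 0. ] -> move [ 0.2 -0.7 86.2] roll -0.0
1556 318.3149100257069 251.4832904884319
[0.57252554 0.05706892 0.26979002] [0.59751157 0.08066613 0.28731002] [[0.58507706 0.06797107 0.274     ]]
[[319.02312184 250.73283523]]
```

The wrist view puts the ball at (0.585, 0.068), as expected. Descending and pinching it.

```bash
python3 -m crank '[[0.4,0,-1,40,0],[0.4,0,-1,70,0],[0.4,0,-1,86,0],[0.4,0,-1,86,0],[-1,0,-1,86,0],[-1,0,-1,86,0],[-1,0,-1,86,0],[-1,0,-1,86,0],[-1,0,-1,86,0],[-1,0,-1,86,0],[-1,0,-1,86,0],[-1,0,-1,86,0]]' 25 | grep -E "pos|force|rot|open"
python3 -c "
from h import *
to(.5863,.101,.439,87.4)"
```

```text
tool_pos: [0.5853, 0.0683, 0.435]
tool_rot: [3.14, -0.0, 1.525]
contact_force: [1.6, -0.6, 2.3]
opening: 0.0245
grip_force: 25.0
t 13.42 pos [0.5853 0.0683 0.435 ] yaw 87.37 F [ 1.6 -0.6  2.3] -> move [32.7 -0.5 -4. ] roll -0.001
```

```bash
python3 -m crank '[[-1,4,0,-1,0],[-1,8,0,-2.5,0],[-1,12,0,-3.5,0],[-1,16,0,-4.3,0],[-1,20,0,-5,0],[-1,24,0,-5.4,0],[-1,28,0,-5.6,0],[-1,32.5,0,-5.7,0],[-1,36.5,0,-5.6,0],[-1,41,0,-5.4,0],[-1,45,0,-5,0],[-1,49,0,-4.3,0]]' 30 | grep -E "pos|force|rot|open"
python3 -c "
from h import *
to(.5884,.1485,.428,87.4)"
```

```text
tool_pos: [0.5875, 0.1176, 0.4393]
tool_rot: [3.14, 0.0, 1.525]
contact_force: [1.7, -4.0, 5.4]
opening: 0.0243
grip_force: 30.0
t 14.42 pos [0.5875 0.1176 0.4393] yaw 87.37 F [ 1.7 -4.   5.4] -> move [30.9 -0.6 11.3] roll -0.001
```

```bash
python3 -m crank '[[-1,4,0,0.8,0],[-1,8,0,1.8,0],[-1,12,0,3,0],[-1,16,0,4.3,0],[-1,20,0,5.8,0],[-1,23.6,0,7.5,0],[-1,27.5,0,9.3,0],[-1,31,0,11.3,0],[-1,31.5,0,11.5,0],[-1,31.5,0,11.5,0],[-1,31.5,0,11.5,0]]' 30 | grep -E "pos|force|rot|open"
python3 - <<'E'
from h import *
to(.5884,.1485,.428,87.4)
for n in("scene","top","wrist"):
    p,d=vision.read_camera(n);np.savez(f"pics/f_{n}.npz",p=p,d=d,W=cloud(d,vision.get_calibration(n)))
    if n=="top": t=p[180:300,230:390]
    if n=="scene": s=p[170:320,260:460]
cv2.imwrite("pics/f.png",np.hstack([cv2.resize(s,(400,300),interpolation=3),cv2.resize(t,(400,300),interpolation=3)])[:,:,::-1])
E
```

```text
tool_pos: [0.5889, 0.1494, 0.4282]
tool_rot: [3.14, -0.001, 1.525]
contact_force: [1.1, -2.6, 7.2]
opening: 0.0243
grip_force: 30.0
t 15.33 pos [0.5889 0.1494 0.4282] yaw 87.4 F [ 1.1 -2.6  7.2] -> move [-1.  -0.4  0.2] roll -0.0
```

View pics/f.png

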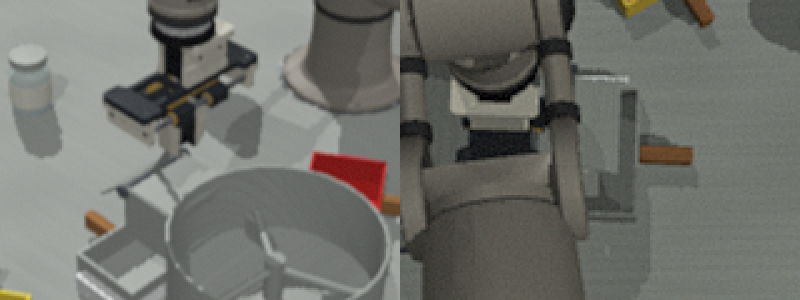

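The left panel shows the lever leaning towards the drum, with the ball between the fingers at about (178,150). In the right panel the pan is still home, with its front wall at (630,155). The TCP puts the lever at about 30.5°, so the flap is about 50.5° open. One numeric check before handing in.

Run:
```python
from h import *
f=np.load("pics/f_top.npz");W=f["W"];m=(W[...,2]>.036)&(W[...,2]<.054)&(W[...,0]>.515)&(W[...,0]<.65)&(W[...,1]>-.0)&(W[...,1]<.045)
c=vision.get_calibration("top");v,u=np.nonzero(m);e=[[u[v==r].max(),r] for r in np.unique(v) if 225<r<262 and (v==r).sum()]
P=plane(e,.045,c);k=np.polyfit(P[:,0],P[:,1],1);print("pan front y at .585",np.polyval(k,.585),"deg",np.degrees(np.arctan(k[0])))
h=cv2.cvtColor(f["p"],cv2.COLOR_RGB2HSV);g=np.zeros(h.shape[:2],bool);g[225:262,318:360]=1;g&=h[...,1]>90;v,u=np.nonzero(g);print("grip",cv2.minAreaRect(plane(np.c_[u,v],.038,c)[:,:2].astype(np.float32)))
W=np.load("pics/f_scene.npz")["W"];x=(W[...,0]-.5863)*.0445+(W[...,1]-.101)*.999
m=(abs(W[...,0]-.588)<.012)&(W[...,2]>.205)&(W[...,2]<.243)&(x>0)&(x<.05)
a=np.degrees(np.arctan2(x[m],W[...,2][m]-.185));print("lever lean",np.percentile(a,[10,50,90]),m.sum())
```

```text
pan front y at .585 0.023858948335024485 deg -3.382089589917637
grip ((0.5806278586387634, -0.004922743886709213), (0.056643661111593246, 0.020201418548822403), 89.25079345703125)
lever lean [22.89765719 30.84659526 35.21201786] 35
```

```bash
python3 -c "
from cell import ticket
print(ticket.hand_in())"
```

```text
the job is handed in; nothing more can be done
None
```

I handed the job in at about 15.5 s: the steel pan is home and square against both stops, and the arm is still holding the flap lever at about 50–51° open. I did not move the jar, bowl or can.

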